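# Fit the axle of the label-roll stand

### The arm

A 7-joint arm with a two-finger parallel gripper is mounted at the origin on a cart in front of the work surface, level with it; the furniture and walls round the work are solid. World frame = base frame: x ahead of the robot, y to its left, z up, the work surface at z = 0. Lengths are in m, angles in rad, forces in N, time in s.
With the tool pointing down it reaches from about 0.4 to 0.85 m from the base axis. Payload 10.4 kg.
Tool frame: the origin (TCP) lies between the finger pads; the fingertips stand 8 mm ahead of it and the grasp point (between the pads) lies 11 mm behind it; z points along the fingers, x is the direction in which the jaws open and shut, and the axes are right-handed (so a half turn about z gives the same grasp; the last joint's range is limited). The gripper opens to 87 mm and grips with 3 to 60 N. Pads are 19 mm wide; open, the fingers measure 117 mm over their backs; the gripper's body (75 mm by 190 mm) begins 51 mm behind the grasp point.
Start: joints at [-1.257, 0.332, -0.065, 1.46, 0.022, 1.35, -0.088], TCP at [0.207, 0.59, 0.231] pointing down, gripper open.
Joint ranges: [-2.6, 2.6], [-0.5, 2.12], [-1.47, 1.34], [0.16, 2.42], [-1.27, 4.41], [0.06, 2.06], [-2.6, 2.6]. Speed limits (rad/s): [2.22, 2.22, 2.79, 2.79, 3.14, 3.14, 3.14].

### API

Orientations are given as a unit quaternion [x, y, z, w].
In Python, from bench import r, viewer gives the robot as it stands.
- The arm moves only by the tool apply_moves, never from a script. Its argument "increments" is a list of rows, each an object with "grip": the closure in counts, from 0 (fully open) to 255 (shut); "xyz": the shift along the tool's x, y, z in mm, a list of three; "rotation": the turn, a rotation vector about the tool's x, y, z in degrees, a list of three. A call has 1 to 5 rows; each row is the pose to reach, as a shift and turn from the pose measured when the call began, along the tool's axes at that moment; what a row does not reach only later rows make up. A row lasts 1/8 s, in which the tool goes at most 62.5 mm and 10.7 degrees, less where a joint would pass 70% of its speed; a pose out of reach is approached as far as the arm can. A call with a gripper value outside its range is refused whole. The fingers move at their own pace and stop on an object; "squeeze" is the grip in N (left out, the last holds). Time passes only in rows, so rows that repeat a pose let the fingers close. It gives the time, the measured TCP pose, the force and the opening at its end, in the units of the state.
- r.read_state(): the state, without advancing time (a new reading comes with each control period).
- viewer.camera(name): name is "scene" or "side" or "wrist"; returns a dict with "img" (400x640x3 uint8, blue, green, red), "range_z" (400x640 float32, m along the optical axis (not along the pixel's ray), 0 where there is no reading), "vertical_fov" (degrees; the focal length in pixels is half the picture's height over the tangent of half this angle, whatever the lens; pixels are square), "cx", "cy" (the principal point, pixels), "rvec" (rotation vector, rad) and "tvec" (3), from world to camera coordinates, as OpenCV has them. Camera axes: x right, y down, z forward; pixel columns grow to the right and rows downward; lengths in m; the calibration is good to about 2 mm. A picture is of the moment at which its call begins.
- r.close_job(): hands the job in, once; it reports no verdict.
The state is a dict: "time": time; "joint_positions": joint angles; "joint_vel": joint speeds; "joint_torque": joint torques, N m; "ee_pos": TCP position; "eef_rot": TCP orientation; "ft_force": force on the tool from outside, world axes, zero at the start; "torque": the same for the moment, N m; "width": finger opening in m.
Only numpy, scipy, OpenCV 4.12 (cv2) and the standard library are available. Lean on these libraries where they do the work, as an engineer would, in place of code of your own. Each camera call takes 0.05 s, during which the arm holds its last target.

### The job

The axle of the label-roll stand lies half under the low shelf with its grip hidden: draw it out by its bare rod end, lay it flat on the open desk clear of the shelf and let go, then take it again by its flat-sided grip. Push it from either side through one cheek of the stand, the core of the label roll and the other cheek until the end of the grip is up against the cheek, then let go. Leave the roll in its stand, and do not shift the things standing about.

Things in the scene. Friction and masses are not known exactly. Their poses are not given: they have to be found in the camera images.
- stand: label-roll stand, fixed: grey base 100 x 88 x 6 mm, two upright cheeks 60 mm wide (along x), 8 mm thick, tops 80 mm above the desk, outer faces at y = -36 and +36 mm, inner at -28 and +28. Each has one round 18 mm hole, chamfered outside. A low tear-off bar lies along the -x edge. Both sides are alike. Origin: centre of its underside; z up, y along the line through both holes
- stand_bore (a point): on the line through the two cheek holes, half-way between the cheeks, 56 mm above the desk; y along the hole line
- roll: loose label roll, 80 mm diameter, 48 mm wide, on a cardboard core of 31 mm bore, resting on two bars between the stand's cheeks; origin at its centre, y along its axis
- roll_center (a point): centre of the roll, about 4 mm below the line of the cheek holes; a 14 mm axle held on the hole line passes through the core without touching
- axle: the axle, loose, 0.08 to 0.17 kg, 150 mm long: round steel shank 14 mm thick, 100 mm long, with a chamfered nose, then a black flat-sided grip 24 mm wide (x), 14 mm high (z), 50 mm long, too wide for the holes. Lies flat, its centreline 7 mm above the desk. Origin: its underside, half-way along; y runs along the axle from nose to grip, z up as it lies
- axle_grip (a point): centre of the axle's grip, on its centreline; axes as the axle's. At the start the grip is under the low shelf and about 50 to 75 mm of the shank stick out on the shelf's -y side
- axle_shank (a point): centre of the axle's shank, 75 mm from the grip centre and 50 mm from the nose; same axes
- axle_home (a point): the point on the axle's centreline 36 mm from the shoulder (where grip meets shank), 61 mm from the grip centre; it coincides with stand_bore when the axle is fully in; same axes
- low_shelf: low white shelf, fixed: plate 120 mm (x) by 100 mm (y), underside 40 mm and top 48 mm above the desk, on four 10 mm round legs at x = +-54, y = +-44 mm. Origin: on the desk under its centre; z up
- can: bystander: small white canister with black lid, 42 mm diameter, 54 mm high, standing on the low shelf's rear (+y) half; origin at its underside
- dropper: bystander: brown dropper bottle, 29 mm diameter, 102 mm high, standing on the desk at the left; origin at its underside
- eyepiece: bystander: black microscope eyepiece, 39 mm diameter, 46 mm high, standing on the desk at the right; origin at its underside
- slide_case: bystander: green flat slide box 73 x 105 x 34 mm lying on the desk at the right; origin at its underside

How it is judged:
On the way:
1. the axle lies flat on the desk clear of the low shelf, let go of (horizontal distance between axle_grip and low_shelf above 0.1 m and height (world z) of each of axle_grip, axle_shank below 0.012 m and contact force between the fingers and axle below 0.05 N), for 0.2 s.
At the end, for the whole second after the job is handed in: The axle runs through both cheeks and the roll's core with the grip's shoulder within about 7 mm of the cheek (axle_home within 8 mm of stand_bore, axle within 0.1 rad of the hole line), the roll's centre is within 15 mm of stand_bore, and axle and roll are released and at rest (distance between axle_home and stand_bore below 0.008 m and angle between the y axis of axle_grip and the y axis of stand, either way round below 0.1 rad and distance between roll_center and stand_bore below 0.015 m and linear speed of each of axle, roll below 0.02 m/s and contact force between the fingers and axle below 0.05 N); the robot touches nothing.
It fails at once if a bystander (canister, dropper bottle, eyepiece, slide box) is shifted by more than 30 mm or tipped over (distance of any of can, dropper, eyepiece, slide_case from where it was at the start of the episode above 0.03 m or angle between any of can, dropper, eyepiece, slide_case's own z axis and vertical above 0.5 rad).
It also fails if it takes over 61 s, if anything falls off the work surface, if the arm or the gripper's body presses on something with over 40 N, if the wrist force passes 120 N, or if a joint passes its speed limit or range.

## Working session

There is one attempt and no reset: what is moved stays moved. The work goes in short steps, Python scripts to look and compute and a tool call to move; the robot and the scene stay as the last step left them, time stands still between calls to the robot, and variables do not carry over. Pictures are saved under pics/ and viewed, and the job is handed in when it is done.

Besides the shell and the picture viewer there is one more tool, called after "Call:" as name([rows], argument=value, ...), one row to a line, values as JSON. apply_moves: Moves the arm, as the interface text tells. Its arguments: {"type":"object","properties":{"increments":{"type":"array","items":{"type":"object","properties":{"grip":{"type":"number"},"xyz":{"type":"array","items":{"type":"number"}},"rotation":{"type":"array","items":{"type":"number"}}}}},"squeeze":{"type":"number"}},"required":["increments"]}

```bash
ls; mkdir -p pics; cat > h.py <<'E'
import numpy as np,cv2
from bench import r,viewer
def cam(n,save=None):
    c=viewer.camera(n)
    c['f']=200/np.tan(np.radians(c['vertical_fov'])/2)
    c['R']=cv2.Rodrigues(np.array(c['rvec'],float))[0]; c['t']=np.array(c['tvec'],float).ravel()
    if save: cv2.imwrite('pics/'+save,c['img'])
    return c
def ray(c,u,v):
    d=np.array([(u-c['cx'])/c['f'],(v-c['cy'])/c['f'],1.]); 
    return -c['R'].T@c['t'], c['R'].T@d
def onz(c,u,v,z):
    o,d=ray(c,u,v); return o+d*(z-o[2])/d[2]
def dep(c,u,v):
    o,d=ray(c,u,v); return o+d*c['range_z'][int(v),int(u)]
def cloud(c):
    v,u=np.mgrid[0:400,0:640]; z=c['range_z']
    P=np.stack([(u-c['cx'])/c['f']*z,(v-c['cy'])/c['f']*z,z],-1)
    W=(P-c['t'])@c['R']; W[z<=0]=np.nan
    return W
def proj(c,p):
    q=c['R']@np.asarray(p)+c['t']; return q[:2]/q[2]*c['f']+[c['cx'],c['cy']]
E
python3 - <<'E'
from h import *
np.set_printoptions(precision=4,suppress=True)
for n in ['scene','side','wrist']:
    c=cam(n,n+'0.png'); np.savez('/tmp/'+n+'0.npz',**c); print(n,-c['R'].T@c['t'],c['vertical_fov'],c['cx'],c['cy'])
print(r.read_state())
E
```

```text
pics
scene [-0.3652 -0.7412  0.5975] 48.43504531336744 325.6797505571099 205.60065509424774
side [-0.1202 -1.2014  0.6052] 45.569740111687324 316.59538739499135 199.94996350013213
wrist [0.1385 0.6136 0.3846] 66.64166622424047 317.07194307762717 200.89546370326732
{'time': 0.15, 'joint_positions': array([-1.2566,  0.3328, -0.0647,  1.4607,  0.0216,  1.3499, -0.0885]), 'joint_vel': array([ 0.0004, -0.0008, -0.0011, -0.0034,  0.0019,  0.0006,  0.0007]), 'joint_torque': array([  0.001 , -62.3633,   0.0247, -39.014 ,  -0.0614,   0.0372,
         0.0001]), 'ee_pos': array([0.2064, 0.5896, 0.2299]), 'eef_rot': array([ 0.8156,  0.5786, -0.0004,  0.0003]), 'ft_force': array([ 0.8667, -0.4003,  0.9804]), 'torque': array([ 0.0192, -0.0055, -0.0094]), 'width': 0.08671804138282396}
```

View pics/scene0.png

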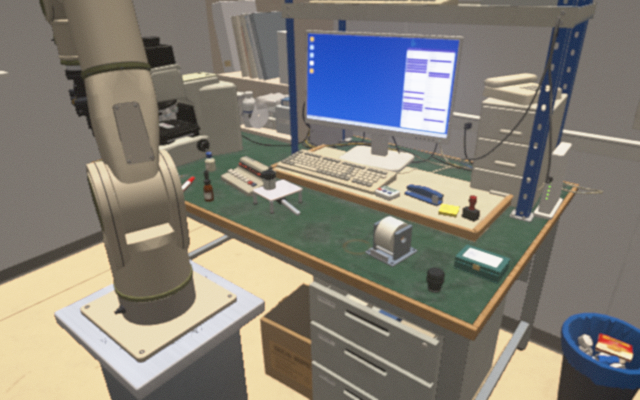

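View pics/side0.png

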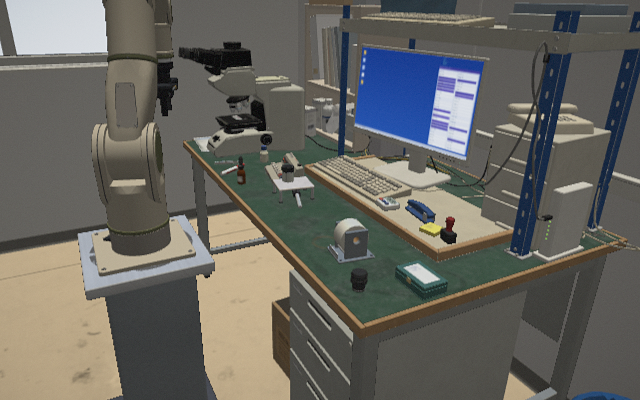

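View pics/wrist0.png

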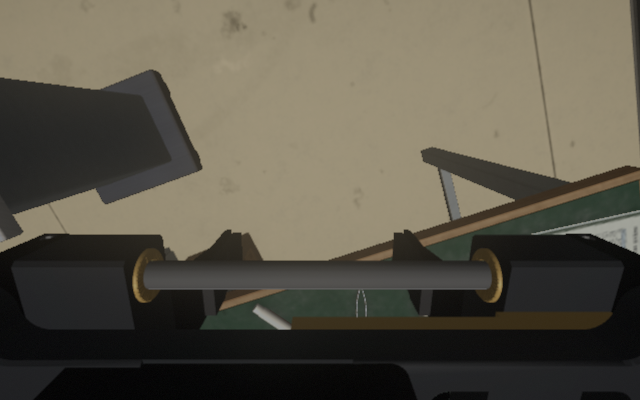

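The scene view shows the shelf at about (277,188), the rod end at (292,206), the stand at (392,240), the eyepiece at (436,279), the slide box at (482,262) and the dropper at (208,187). I'll enlarge these.

```bash
python3 - <<'E'
import cv2,numpy as np
a=cv2.imread('pics/scene0.png');b=cv2.imread('pics/side0.png')
A=cv2.resize(a[160:230,190:320],None,fx=6,fy=6,interpolation=cv2.INTER_CUBIC)
cv2.imwrite('pics/c1.png',A)
cv2.imwrite('pics/c2.png',cv2.resize(b[150:220,225:355],None,fx=6,fy=6,interpolation=cv2.INTER_CUBIC))
cv2.imwrite('pics/c3.png',cv2.resize(a[205:300,360:520],None,fx=5,fy=5,interpolation=cv2.INTER_CUBIC))
cv2.imwrite('pics/c4.png',cv2.resize(b[205:300,315:455],None,fx=5,fy=5,interpolation=cv2.INTER_CUBIC))
E
```

```text
(no output)
```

View pics/c1.png

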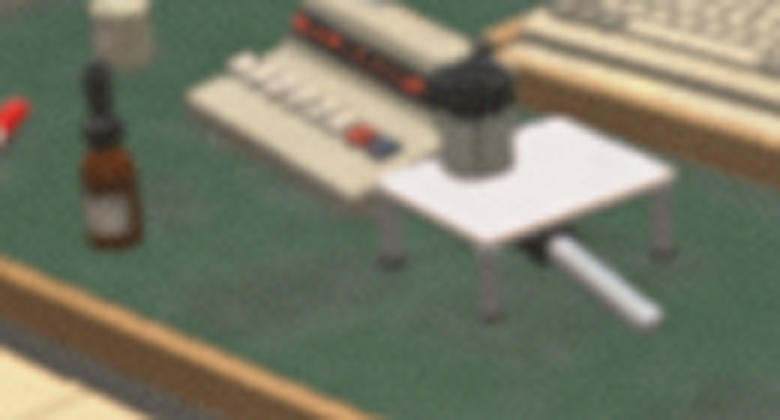

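View pics/c2.png

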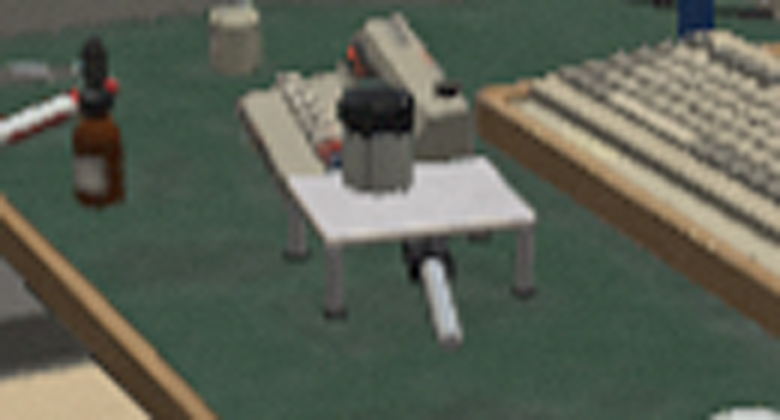

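View pics/c3.png

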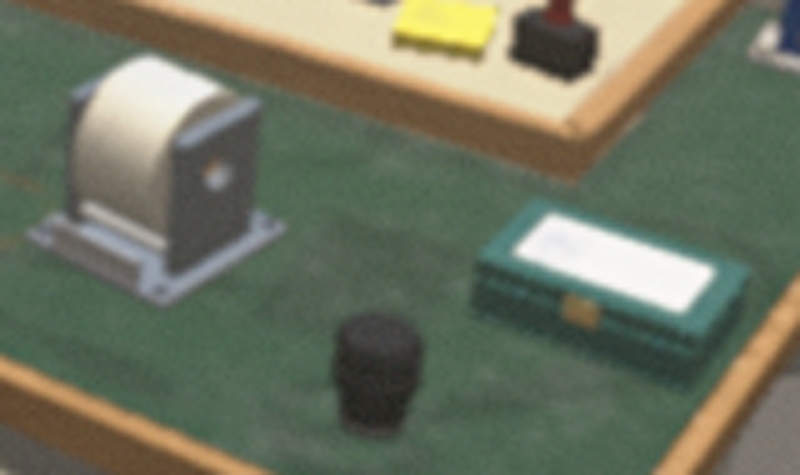

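View pics/c4.png

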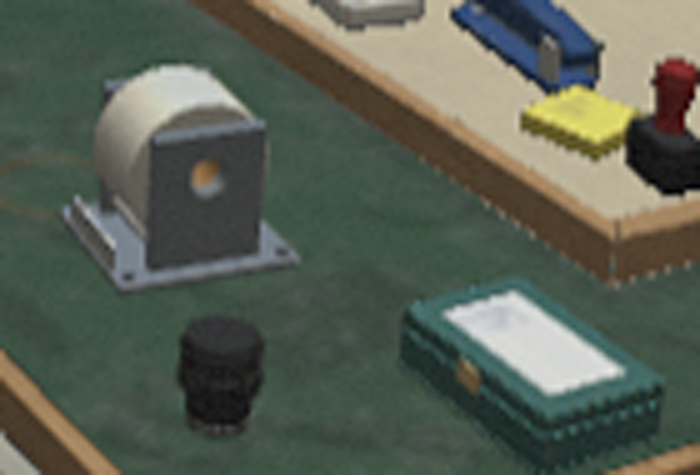

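Both crops show the bare rod pointing toward -y (scene tip at about (298,212), side tip about (300,206)). The stand's near cheek has its hole at about (403,240) in scene and (356,240) in side. Next I'll turn these into positions.

```bash
python3 - <<'E'
from h import *
np.set_printoptions(precision=4,suppress=True)
L=lambda n:{k:v for k,v in np.load(f'/tmp/{n}0.npz').items()}
s=L('scene');d=L('side')
C1=lambda u,v:(190+u/6-.4,160+v/6-.4); C2=lambda u,v:(225+u/6-.4,150+v/6-.4)
C3=lambda u,v:(360+u/5-.4,205+v/5-.4); C4=lambda u,v:(315+u/5-.4,205+v/5-.4)
print('shelf top corners scene');
for p in [(378,182),(562,117),(676,175),(487,240)]: print(onz(s,*C1(*p),.048))
print('side');
for p in [(287,178),(482,160),(535,215),(330,238)]: print(onz(d,*C2(*p),.048))
print('rod axis scene (z=.012ish)')
for p in [(560,242),(650,316)]: print(onz(s,*C1(*p),.010))
print('rod side')
for p in [(428,262),(450,340)]: print(onz(d,*C2(*p),.010))
for nm,c,X in [('scene',s,[(220,330),(140,230)]),('side',d,[(225,355),(150,220)])]:
    W=cloud(c)[X[1][0]:X[1][1],X[0][0]:X[0][1]].reshape(-1,3)
    m=(W[:,2]>.043)&(W[:,2]<.053); print(nm,'shelf z',m.sum(),np.nanmean(W[m],0))
    rr=cv2.minAreaRect(W[m][:,:2].astype(np.float32)*1000); print(rr)
# stand
W=cloud(s); print('desk z scene',np.nanmedian(W[215:235,300:340,2]), 'side',np.nanmedian(cloud(d)[205:225,320:340,2]))
for nm,c,X in [('scene',s,[(360,420),(205,270)]),('side',d,[(320,380),(210,268)])]:
    W=cloud(c)[X[1][0]:X[1][1],X[0][0]:X[0][1]].reshape(-1,3)
    W=W[W[:,2]>.02]; 
    print(nm,len(W),np.nanpercentile(W,[1,50,99],axis=0))
print('holes',onz(s,*C3(217,173),.056),onz(d,*C4(207,178),.056))
print('hole dep',dep(s,*C3(217,210)),dep(d,*C4(207,215)))
print('base corners scene',[onz(s,*C3(*p),.006) for p in [(28,235),(160,305),(285,228)]])
print('base corners side',[onz(d,*C4(*p),.006) for p in [(65,212),(122,290),(298,263)]])
print('dropper',onz(s,*C1(112,242),0.),onz(d,*C2(98,200),0.))
print('eyepiece',onz(s,*C3(372,425),0.),onz(d,*C4(218,425),0.))
print('box corners top',[onz(s,*C3(*p),.034) for p in [(475,260),(545,200),(750,270),(690,330)]])
print('can',onz(s,*C1(478,165),.048),onz(d,*C2(377,185),.048))
print('desk edge front',[onz(s,*C1(*p),.0) for p in [(0,262),(350,415)]],onz(s,*C3(0,360),0))
E
```

```text
shelf top corners scene
[0.4582 0.2021 0.048 ]
[0.5769 0.1868 0.048 ]
[0.5566 0.0883 0.048 ]
[0.443  0.1097 0.048 ]
side
[0.4593 0.2051 0.048 ]
[0.5724 0.1856 0.048 ]
[0.5592 0.0937 0.048 ]
[0.444  0.1095 0.048 ]
rod axis scene (z=.012ish)
[0.5201 0.1371 0.01  ]
[0.4856 0.0445 0.01  ]
rod side
[0.5173 0.1418 0.01  ]
[0.4805 0.0374 0.01  ]
scene shelf z 909 [0.5793 0.2027 0.0473]
((671.6416015625, 332.45941162109375), (594.0289916992188, 258.02825927734375), 62.4957389831543)
side shelf z 694 [0.5663 0.1724 0.0479]
((585.6964721679688, 273.7108154296875), (427.1194763183594, 418.9129638671875), 56.36349868774414)
desk z scene -0.0011195868877859566 side 0.00022195453720542336
scene 1530 [[ 0.4354 -0.3127  0.0205]
 [ 0.4658 -0.273   0.0514]
 [ 0.6855 -0.1404  0.0903]]
side 1074 [[ 0.4339 -0.314   0.0205]
 [ 0.4648 -0.2959  0.0607]
 [ 0.6413 -0.1205  0.0914]]
holes [ 0.4665 -0.3107  0.056 ] [ 0.4684 -0.3115  0.056 ]
hole dep [ 0.4751 -0.3078  0.0301] [ 0.4745 -0.3043  0.0301]
base corners scene [array([ 0.4324, -0.227 ,  0.006 ]), array([ 0.419, -0.311,  0.006]), array([ 0.5165, -0.3248,  0.006 ])]
base corners side [array([ 0.4332, -0.2309,  0.006 ]), array([ 0.4193, -0.315 ,  0.006 ]), array([ 0.514 , -0.3308,  0.006 ])]
dropper [0.3915 0.3385 0.    ] [0.3923 0.3386 0.    ]
eyepiece [ 0.4028 -0.4286  0.    ] [ 0.4028 -0.431   0.    ]
box corners top [array([ 0.5037, -0.4274,  0.034 ]), array([ 0.575 , -0.4318,  0.034 ]), array([ 0.5731, -0.5306,  0.034 ]), array([ 0.5081, -0.5258,  0.034 ])]
can [0.5043 0.1772 0.048 ] [0.5005 0.1733 0.048 ]
desk edge front [array([0.3407, 0.3651, 0.    ]), array([0.3403, 0.1004, 0.    ])] [ 0.3429 -0.272   0.    ]
```

```bash
cat >> h.py <<'E'
from scipy.spatial.transform import Rotation as Ro
np.set_printoptions(precision=4,suppress=True)
def go(x,y,z,yaw,st=None):
    """yaw = deg of tool x (jaw) in world, tool down"""
    st=st or r.read_state()
    a=np.radians(yaw); X=np.array([np.cos(a),np.sin(a),0]);Z=np.array([0,0,-1.]);Y=np.cross(Z,X)
    T=Ro.from_matrix(np.stack([X,Y,Z],1)); R0=Ro.from_quat(st['eef_rot'])
    dp=R0.inv().apply(np.array([x,y,z])-st['ee_pos'])*1000; rv=(R0.inv()*T).as_rotvec(degrees=True)
    print('xyz',dp.round(1),'rot',rv.round(1)); return dp,rv
def stt():
    s=r.read_state(); X=Ro.from_quat(s['eef_rot']).as_matrix()
    print('t',s['time'],'p',s['ee_pos'],'yaw',np.degrees(np.arctan2(X[1,0],X[0,0])),'tilt',np.degrees(np.arccos(-X[2,2])),'F',s['ft_force'],'w',s['width'],'q',s['joint_positions'])
E
python3 -c "
from h import *
go(.49,.06,.2,-20)"
```

```text
xyz [-406.1  442.6   30.4] rot [ 0.1  0.  90.7]
```

Call:
apply_moves([
  {"grip": 0,"xyz": [-41,44,0],"rotation": [0,0,9]},
  {"grip": 0,"xyz": [-82,88,0],"rotation": [0,0,18]},
  {"grip": 0,"xyz": [-122,132,0],"rotation": [0,0,27]},
  {"grip": 0,"xyz": [-162,177,0],"rotation": [0,0,36]},
  {"grip": 0,"xyz": [-203,221,0],"rotation": [0,0,45]},
])

```text
time: 0.78
ee_pos: [0.3486, 0.3231, 0.2301]
eef_rot: [0.976, 0.22, -0.0, 0.0]
ft_force: [1.0, 1.2, 1.3]
width: 0.087
```

```bash
python3 -c "
from h import *
stt();go(.49,.06,.2,-20)"
```

```text
t 0.775 p [0.3486 0.3231 0.2301] yaw 25.40302534732549 tilt 0.04952715184660102 F [0.9684 1.1773 1.3303] w 0.08697965192598167 q [-1.008  -0.0042  0.1644  1.8494  0.001   1.2972 -0.4006]
xyz [ 14.9 298.3  30.3] rot [ 0.   0.  45.4]
```

Call:
apply_moves([
  {"grip": 0,"xyz": [3,60,0],"rotation": [0,0,9]},
  {"grip": 0,"xyz": [6,120,0],"rotation": [0,0,18]},
  {"grip": 0,"xyz": [9,180,0],"rotation": [0,0,27]},
  {"grip": 0,"xyz": [12,240,10],"rotation": [0,0,36]},
  {"grip": 0,"xyz": [15,298,30],"rotation": [0,0,45.4]},
])

```text
time: 1.4
ee_pos: [0.491, 0.0585, 0.2006]
eef_rot: [0.984, -0.176, 0.001, -0.0]
ft_force: [0.6, 0.5, -1.0]
width: 0.0873
```

```bash
python3 -c "
from h import *
stt();c=cam('wrist','w1.png');np.savez('/tmp/w1.npz',**c);d=cam('side','s1.png');
cv2.imwrite('pics/s1c.png',cv2.resize(d['img'][150:220,225:355],None,fx=6,fy=6,interpolation=cv2.INTER_CUBIC))"
```

```text
t 1.4 p [0.491  0.0585 0.2006] yaw -20.29650450589251 tilt 0.09091850791818032 F [ 0.5913  0.4782 -0.9587] w 0.0872613349253433 q [-0.6843  0.0506  0.4927  1.8638 -0.0251  1.2317 -0.538 ]
```

View pics/w1.png

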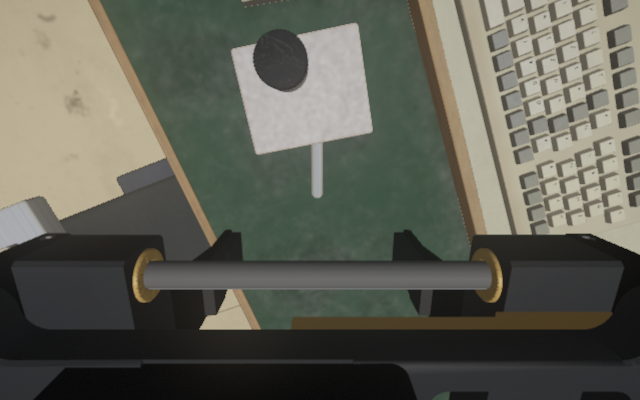

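The wrist view shows the rod running vertically at column 317, from the shelf edge (row 144) to its tip (row 197). The shelf corners are at (233,48), (358,24), (372,131) and (258,153).

```bash
python3 - <<'E'
from h import *
c={k:v for k,v in np.load('/tmp/w1.npz').items()}
cv2.imwrite('pics/w1c.png',cv2.resize(c['img'][120:210,270:380],None,fx=6,fy=6,interpolation=cv2.INTER_CUBIC))
for p in [(317,150),(317.5,196)]: print('rod',onz(c,*p,.012), dep(c,*p))
for p in [(233,48),(358,24),(372,131),(258,153)]: print('shelf',onz(c,*p,.048))
print(-c['R'].T@c['t'])
E
```

```text
rod [0.5038 0.0936 0.012 ] [0.5039 0.0938 0.0139]
rod [0.486  0.0435 0.012 ] [0.4861 0.044  0.014 ]
shelf [0.4649 0.2112 0.048 ]
shelf [0.5791 0.1901 0.048 ]
shelf [0.5624 0.0956 0.048 ]
shelf [0.4485 0.1148 0.048 ]
[0.5162 0.1263 0.3555]
```

View pics/w1c.png

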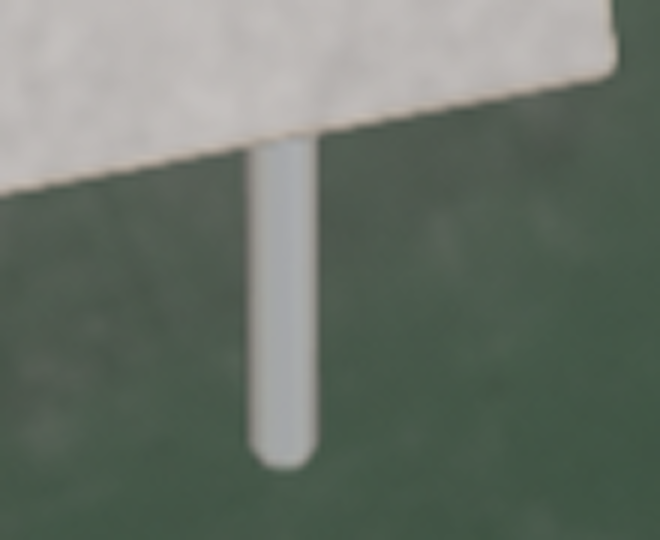

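Call:
apply_moves([
  {"grip": 0,"xyz": [0,-2,50],"rotation": [0,0,0]},
  {"grip": 0,"xyz": [0,-3,105],"rotation": [0,0,0]},
  {"grip": 0,"xyz": [0,-3,150],"rotation": [0,0,0]},
  {"grip": 0,"xyz": [0,-3,180],"rotation": [0,0,0]},
  {"grip": 0,"xyz": [0,-3,189],"rotation": [0,0,0]},
])

```text
time: 2.12
ee_pos: [0.4901, 0.0557, 0.0082]
eef_rot: [0.984, -0.18, -0.002, 0.003]
ft_force: [-29.8, -1.8, 70.8]
width: 0.0873
```

Call:
apply_moves([
  {"grip": 200,"xyz": [0,0,0],"rotation": [0,0,0]},
  {"grip": 220,"xyz": [0,0,0],"rotation": [0,0,0]},
  {"grip": 255,"xyz": [0,0,0],"rotation": [0,0,0]},
  {"grip": 255,"xyz": [0,0,0],"rotation": [0,0,0]},
  {"grip": 255,"xyz": [0,0,0],"rotation": [0,0,0]},
], squeeze=15)

```text
time: 2.75
ee_pos: [0.4906, 0.0557, 0.0086]
eef_rot: [0.984, -0.18, -0.002, 0.003]
ft_force: [1.5, -1.2, 2.0]
width: 0.045
```

```bash
python3 -c "
from h import *
stt();d=cam('side');
cv2.imwrite('pics/s2c.png',cv2.resize(d['img'][130:230,215:365],None,fx=5,fy=5,interpolation=cv2.INTER_CUBIC));
c=cam('wrist','w2.png')
stt()"
```

```text
t 2.75 p [0.4906 0.0557 0.0086] yaw -20.72661634749571 tilt 0.3526884270615253 F [ 1.5138 -1.2474  2.0044] w 0.04497899593383354 q [-0.6221  0.3267  0.467   2.037  -0.1928  0.8251 -0.4059]
t 2.85 p [0.4906 0.0557 0.0085] yaw -20.733899899587403 tilt 0.3539875518619929 F [0.8387 0.1633 1.7161] w 0.036996153811475765 q [-0.622   0.3268  0.4671  2.037  -0.1928  0.825  -0.4059]
```

View pics/s2c.png

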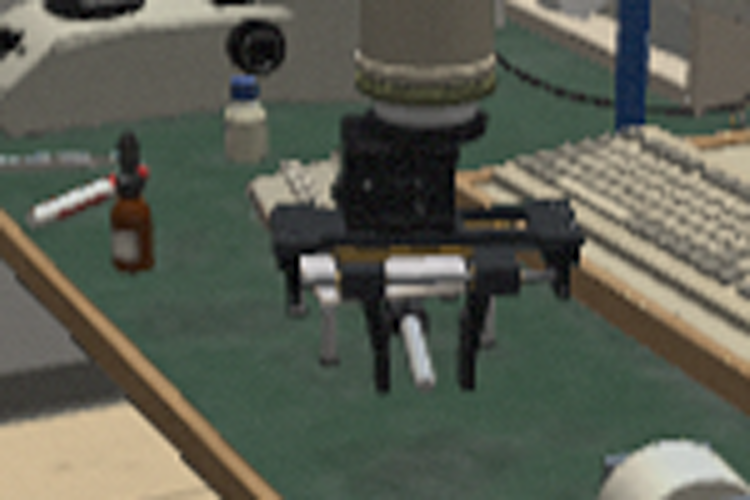

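View pics/w2.png

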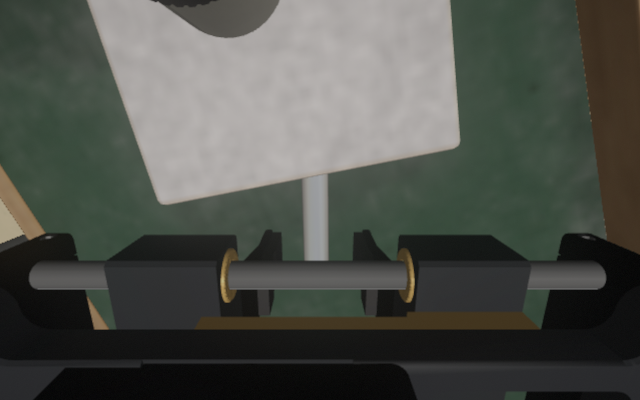

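The fingertips touched the desk: the descent ran about 2.5 mm past its target. The rod is centred between the open fingers. I'll rise 2.5 mm and then close.

Call:
apply_moves([
  {"grip": 160,"xyz": [0,0,-2.5],"rotation": [0,0,0]},
  {"grip": 255,"xyz": [0,0,-2.5],"rotation": [0,0,0]},
  {"grip": 255,"xyz": [0,0,-2.5],"rotation": [0,0,0]},
  {"grip": 255,"xyz": [0,0,-2.5],"rotation": [0,0,0]},
  {"grip": 255,"xyz": [0,0,-2.5],"rotation": [0,0,0]},
], squeeze=20)

```text
time: 3.48
ee_pos: [0.4905, 0.0557, 0.0109]
eef_rot: [0.984, -0.18, -0.002, 0.003]
ft_force: [-0.7, 0.2, 0.1]
width: 0.0132
```

```bash
python3 -c "
from h import *
stt();
go(.49-.345*.18,.0557-.939*.18,.0115,-20.7)"
```

```text
t 3.475 p [0.4905 0.0557 0.0109] yaw -20.728882690506996 tilt 0.36884642989442645 F [-0.7491  0.2049  0.0812] w 0.013157730872020339 q [-0.6236  0.3223  0.4684  2.0359 -0.1898  0.8304 -0.4082]
xyz [  1.3 180.2   0.5] rot [ 0.3  0.1 -0. ]
```

Call:
apply_moves([
  {"grip": 255,"xyz": [0,15,0],"rotation": [0,0,0]},
  {"grip": 255,"xyz": [0,40,0],"rotation": [0,0,0]},
  {"grip": 255,"xyz": [0,65,0],"rotation": [0,0,0]},
  {"grip": 255,"xyz": [0,85,0],"rotation": [0,0,0]},
  {"grip": 255,"xyz": [0,90,0],"rotation": [0,0,0]},
])

```text
time: 4.1
ee_pos: [0.458, -0.0299, 0.0115]
eef_rot: [0.983, -0.181, -0.002, 0.003]
ft_force: [0.5, 0.4, -1.0]
width: 0.0133
```

```bash
python3 -c "
from h import *
stt();d=cam('side');
cv2.imwrite('pics/s3c.png',cv2.resize(d['img'][130:230,215:365],None,fx=5,fy=5,interpolation=cv2.INTER_CUBIC))"
```

```text
t 4.1 p [ 0.458  -0.0299  0.0115] yaw -20.85292081585858 tilt 0.3763331226462391 F [ 0.45    0.3746 -1.0204] w 0.013316751164249976 q [-0.5129  0.2543  0.5215  2.1235 -0.1678  0.8082 -0.2523]
```

View pics/s3c.png

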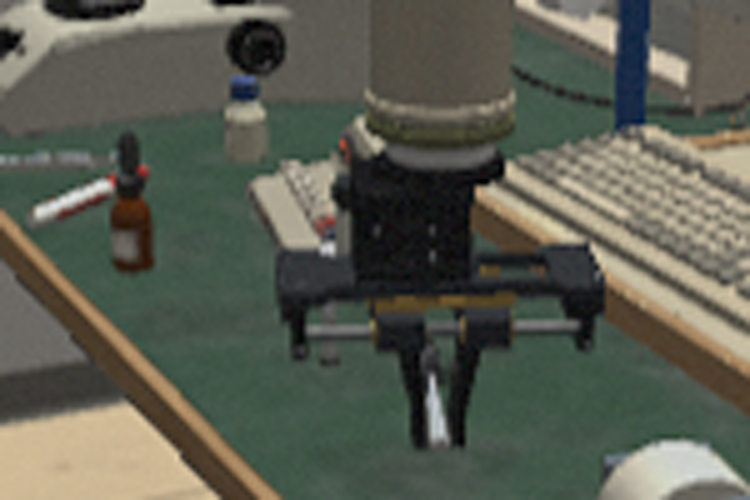

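The rod is following the gripper. I'll pull another 90 mm, and also set the rod closer to the stand's yaw by turning it slightly.

Call:
apply_moves([
  {"grip": 255,"xyz": [0,15,0],"rotation": [0,0,0]},
  {"grip": 255,"xyz": [0,40,0],"rotation": [0,0,0]},
  {"grip": 255,"xyz": [0,65,0],"rotation": [0,0,0]},
  {"grip": 255,"xyz": [0,85,0],"rotation": [0,0,0]},
  {"grip": 255,"xyz": [0,90,0],"rotation": [0,0,0]},
])

```text
time: 4.78
ee_pos: [0.4257, -0.1149, 0.012]
eef_rot: [0.983, -0.181, -0.002, 0.003]
ft_force: [0.7, 0.2, -0.8]
width: 0.0131
```

Call:
apply_moves([
  {"grip": 200,"xyz": [0,0,0.5],"rotation": [0,0,0]},
  {"grip": 150,"xyz": [0,0,0.5],"rotation": [0,0,0]},
  {"grip": 100,"xyz": [0,0,0.5],"rotation": [0,0,0]},
  {"grip": 100,"xyz": [0,0,0.5],"rotation": [0,0,0]},
  {"grip": 100,"xyz": [0,0,0.5],"rotation": [0,0,0]},
])

```text
time: 5.4
ee_pos: [0.4258, -0.1147, 0.0115]
eef_rot: [0.983, -0.181, -0.002, 0.003]
ft_force: [-0.4, -0.1, -0.6]
width: 0.0487
```

```bash
python3 -c "
from h import *
stt();d=cam('side');
cv2.imwrite('pics/s4c.png',cv2.resize(d['img'][130:230,235:385],None,fx=5,fy=5,interpolation=cv2.INTER_CUBIC))
c=cam('wrist','w4.png');np.savez('/tmp/w4.npz',**c)"
```

```text
t 5.4 p [ 0.4258 -0.1147  0.0115] yaw -20.888253853476442 tilt 0.3850170467639245 F [-0.3722 -0.1201 -0.5848] w 0.048667761478973386 q [-0.3815  0.2196  0.5818  2.1702 -0.1602  0.7972 -0.0625]
```

View pics/s4c.png

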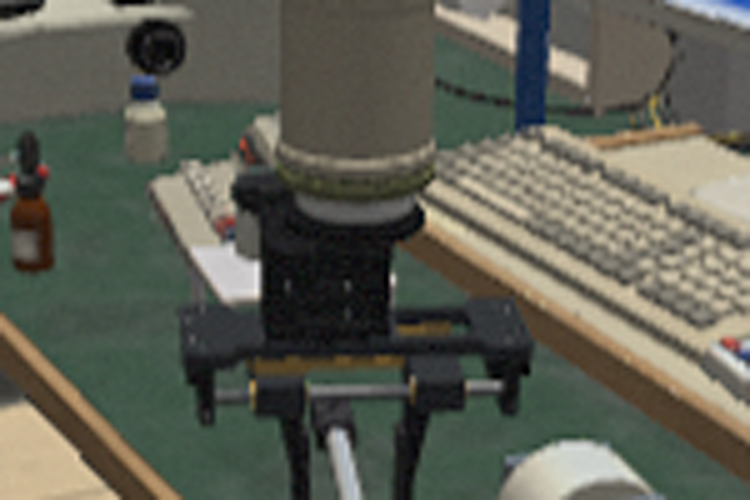

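View pics/w4.png

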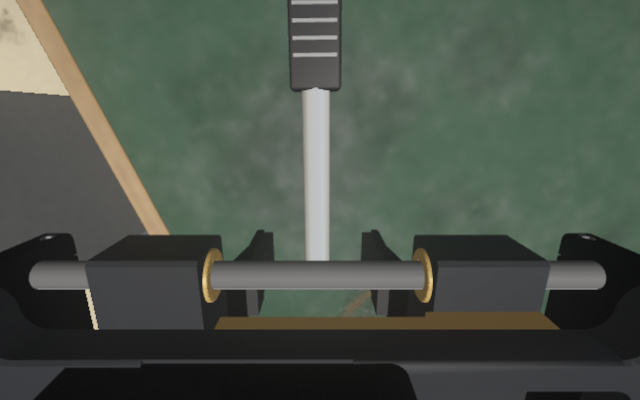

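The axle lies free and flat between the fingers. Its black grip is at the top of the wrist view, with the shoulder at about (316,89). I'll open, rise, and measure.

```bash
python3 - <<'E'
from h import *
c={k:v for k,v in np.load('/tmp/w4.npz').items()}
a=onz(c,315.5,89,.014);b=onz(c,317,255,.014);g=onz(c,314.5,5,.014)
print(a,b,g); d=(a-b)/np.linalg.norm(a-b); print(d,a+d*.025,np.degrees(np.arctan2(d[0],d[1])))
print(np.linalg.norm(a[:2]-[.4258,-.1147]))
E
```

```text
[ 0.4554 -0.0349  0.014 ] [ 0.4257 -0.1148  0.014 ] [ 0.4675 -0.0023  0.014 ]
[0.3489 0.9371 0.    ] [ 0.4642 -0.0114  0.014 ] 20.422470819633897
0.0851569045154658
```

Call:
apply_moves([
  {"grip": 20,"xyz": [0,0,-30],"rotation": [0,0,0]},
  {"grip": 0,"xyz": [0,-20,-80],"rotation": [0,0,0]},
  {"grip": 0,"xyz": [0,-55,-120],"rotation": [0,0,0]},
  {"grip": 0,"xyz": [0,-85,-140],"rotation": [0,0,0]},
  {"grip": 0,"xyz": [0,-90,-140],"rotation": [0,0,0]},
])

```text
time: 6.12
ee_pos: [0.4599, -0.0281, 0.1524]
eef_rot: [0.984, -0.18, -0.0, 0.002]
ft_force: [0.1, -0.1, 0.0]
width: 0.0859
```

```bash
python3 -c "
from h import *
stt();c=cam('wrist','w5.png');np.savez('/tmp/w5.npz',**c)
d=cam('side');
cv2.imwrite('pics/s5c.png',cv2.resize(d['img'][150:270,265:415],None,fx=5,fy=5,interpolation=cv2.INTER_CUBIC));np.savez('/tmp/side5.npz',**d)"
```

```text
t 6.125 p [ 0.4599 -0.0281  0.1524] yaw -20.726206941654826 tilt 0.24231662150983185 F [ 0.1048 -0.1305  0.0123] w 0.08589383426099276 q [-0.5575  0.0156  0.5269  2.0017 -0.0044  1.1282 -0.3904]
```

View pics/w5.png

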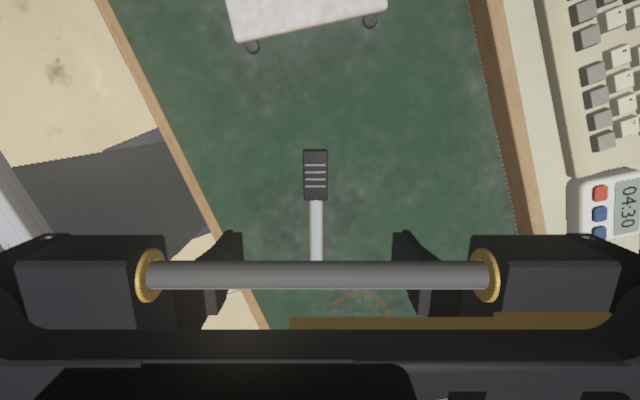

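View pics/s5c.png

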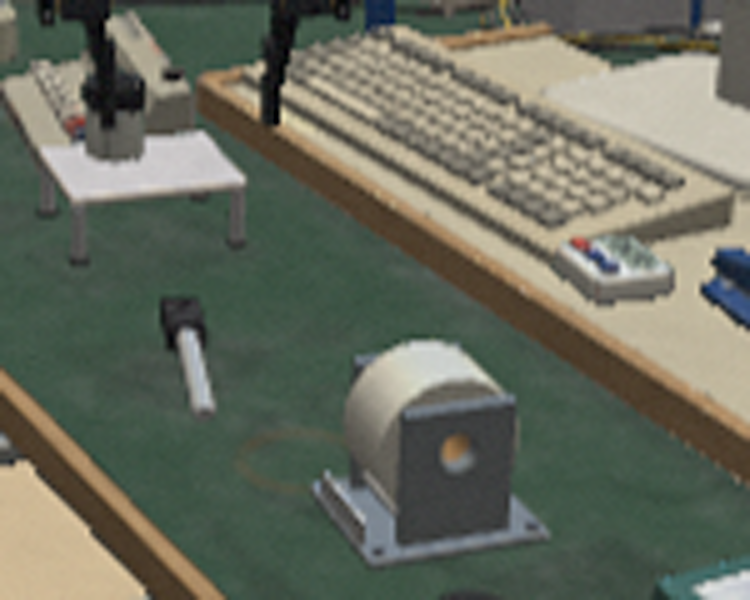

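The wrist view has the grip spanning rows 150–200 at column 315. The side view shows the axle flat on the open desk, well clear of the shelf and stand.

```bash
python3 - <<'E'
from h import *
c={k:v for k,v in np.load('/tmp/w5.npz').items()}
a=onz(c,315.5,200,.014);e=onz(c,315,150,.014);b=onz(c,316.5,255,.014)
print(a,e,b,(a+e)/2,np.linalg.norm(a-e)); d=e-b; y=np.degrees(np.arctan2(d[0],d[1]));print(y)
g=(a+e)/2
go(g[0],g[1],.06,-20.4)
# stand from side w5/scene
E
```

```text
[ 0.4554 -0.0347  0.014 ] [0.4725 0.0118 0.014 ] [ 0.435  -0.0911  0.014 ] [ 0.4639 -0.0115  0.014 ] 0.04952195585748824
20.002431004475664
xyz [ -1.  -19.9  90.4] rot [ 0.4  0.2 -0.5]
```

Call:
apply_moves([
  {"grip": 0,"xyz": [-1,-10,40],"rotation": [0.2,0.1,0]},
  {"grip": 0,"xyz": [-1,-18,80],"rotation": [0.4,0.2,0.3]},
  {"grip": 0,"xyz": [-1,-18,105],"rotation": [0.4,0.2,0.3]},
  {"grip": 0,"xyz": [-1,-18,120],"rotation": [0.4,0.2,0.3]},
  {"grip": 0,"xyz": [-1,-18,125],"rotation": [0.4,0.2,0.3]},
])

```text
time: 6.85
ee_pos: [0.4624, -0.0143, 0.0246]
eef_rot: [0.983, -0.184, -0.0, 0.0]
ft_force: [-0.1, -0.0, 0.8]
width: 0.0871
```

```bash
python3 -c "
from h import *
stt();go(.463,-.0135,.0105,-20.2);c=cam('wrist','w6.png');np.savez('/tmp/w6.npz',**c)"
```

```text
t 6.85 p [ 0.4624 -0.0143  0.0246] yaw -21.226475448215094 tilt 0.06445534861062013 F [-0.1178 -0.005   0.8167] w 0.08707745277455942 q [-0.5332  0.2311  0.5086  2.1099 -0.1503  0.8357 -0.3051]
xyz [ 0.3 -1.  14.1] rot [ 0.  0. -1.]
```

View pics/w6.png

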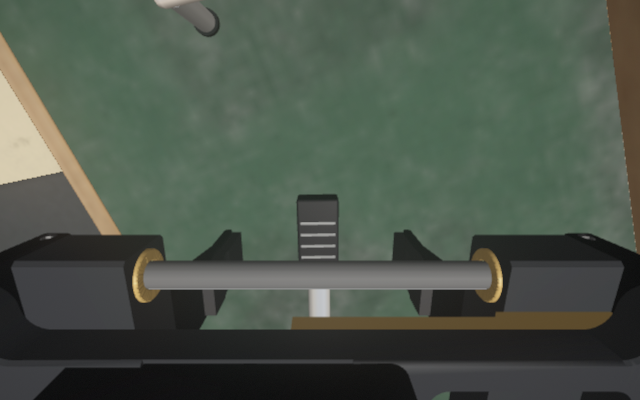

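Call:
apply_moves([
  {"grip": 0,"xyz": [0,-1,5],"rotation": [0,0,-1]},
  {"grip": 60,"xyz": [0,-1,9],"rotation": [0,0,-1]},
  {"grip": 100,"xyz": [0,-1,11.5],"rotation": [0,0,-1]},
  {"grip": 120,"xyz": [0,-1,13],"rotation": [0,0,-1]},
  {"grip": 140,"xyz": [0,-1,13.5],"rotation": [0,0,-1]},
])

```text
time: 7.52
ee_pos: [0.463, -0.0131, 0.0112]
eef_rot: [0.984, -0.175, -0.0, 0.0]
ft_force: [0.5, 0.2, 0.0]
width: 0.055
```

Call:
apply_moves([
  {"grip": 180,"xyz": [0,0,0],"rotation": [0,0,0]},
  {"grip": 255,"xyz": [0,0,0],"rotation": [0,0,0]},
  {"grip": 255,"xyz": [0,0,0],"rotation": [0,0,0]},
  {"grip": 255,"xyz": [0,0,0],"rotation": [0,0,0]},
  {"grip": 255,"xyz": [0,0,0],"rotation": [0,0,0]},
], squeeze=50)

```text
time: 8.15
ee_pos: [0.4631, -0.0131, 0.0113]
eef_rot: [0.984, -0.175, -0.0, 0.0]
ft_force: [-0.5, 0.0, 0.9]
width: 0.0234
```

```bash
python3 -c "
from h import *
stt()"
```

```text
t 8.15 p [ 0.4631 -0.0131  0.0113] yaw -20.20915000578305 tilt 0.021015380326899043 F [-0.4989  0.0163  0.9428] w 0.02342031007867659 q [-0.5237  0.2583  0.4981  2.1157 -0.1698  0.8053 -0.2741]
```

```bash
python3 -c "
from h import *
go(.503,-.085,.0605,-9.3)"
```

```text
xyz [ 62.3  53.7 -49.2] rot [  0.    0.  -10.9]
```

Call:
apply_moves([
  {"grip": 255,"xyz": [0,0,-25],"rotation": [0,0,0]},
  {"grip": 255,"xyz": [5,5,-45],"rotation": [0,0,-2]},
  {"grip": 255,"xyz": [25,22,-49],"rotation": [0,0,-5]},
  {"grip": 255,"xyz": [50,43,-49],"rotation": [0,0,-9]},
  {"grip": 255,"xyz": [62,54,-49],"rotation": [0,0,-11]},
])

```text
time: 8.78
ee_pos: [0.5031, -0.0867, 0.0603]
eef_rot: [0.997, -0.08, 0.0, 0.0]
ft_force: [0.3, 0.0, -0.6]
width: 0.0229
```

Call:
apply_moves([
  {"grip": 255,"xyz": [0,0,0],"rotation": [0,0,0]},
  {"grip": 255,"xyz": [0,0,0],"rotation": [0,0,0]},
])

```text
time: 9.02
ee_pos: [0.5026, -0.0861, 0.0601]
eef_rot: [0.997, -0.08, -0.0, 0.0]
ft_force: [-0.5, 0.2, -0.0]
width: 0.0237
```

```bash
python3 -c "
from h import *
stt();
for n in ['side','scene']:
    c=cam(n,n+'7.png');np.savez('/tmp/'+n+'7.npz',**c)
a=cv2.imread('pics/scene7.png');b=cv2.imread('pics/side7.png')
cv2.imwrite('pics/c7s.png',cv2.resize(b[190:275,290:400],None,fx=7,fy=7,interpolation=cv2.INTER_CUBIC))
cv2.imwrite('pics/c7.png',cv2.resize(a[195:275,320:430],None,fx=7,fy=7,interpolation=cv2.INTER_CUBIC))
c=cam('wrist','w7.png')"
```

```text
t 9.025 p [ 0.5026 -0.0861  0.0601] yaw -9.212238953574555 tilt 0.04862494764901113 F [-0.5119  0.1932 -0.0049] w 0.02368660136396407 q [-0.3946  0.2743  0.536   1.9721 -0.1715  0.9398  0.0661]
```

View pics/c7s.png

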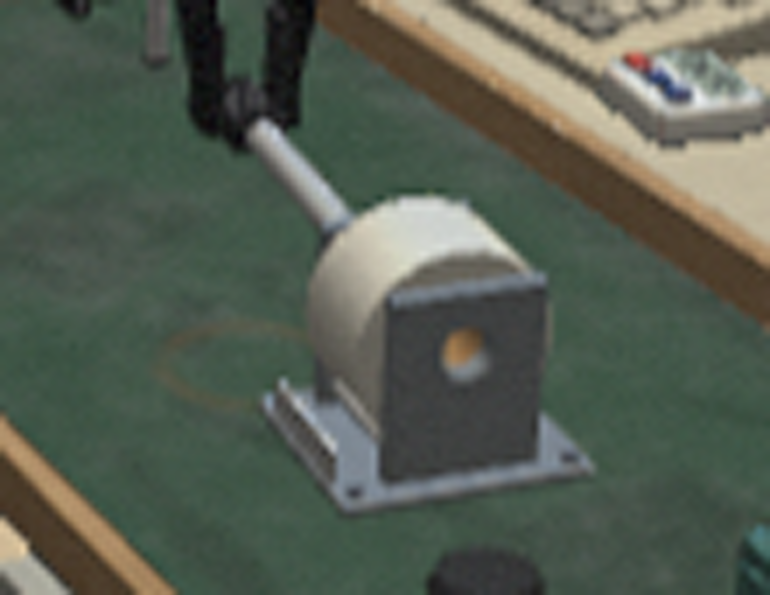

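View pics/c7.png

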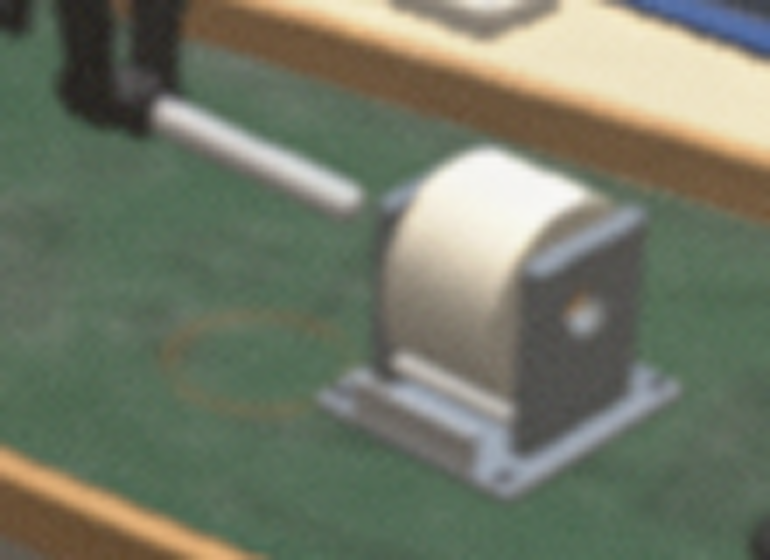

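View pics/w7.png

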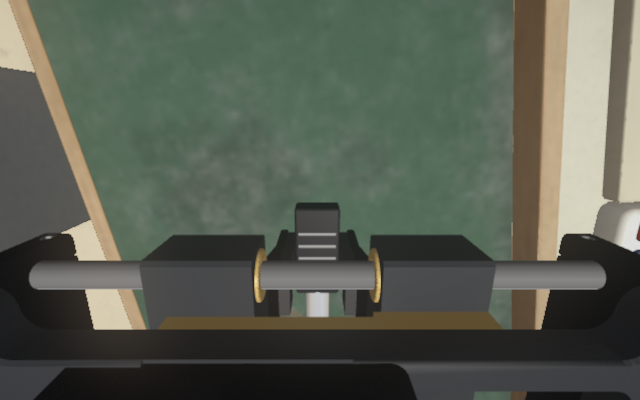

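```bash
cat > fit.py <<'E'
from h import *
from scipy.optimize import least_squares
L=lambda n:{k:v for k,v in np.load(f'/tmp/{n}7.npz').items()}
s=L('scene');d=L('side')
T=lambda ox,oy:(lambda u,v:np.array([ox+(u+.5)/7-.5,oy+(v+.5)/7-.5]))
S=T(320,195);D=T(290,190)
obs=[('s',(505,497),(-50,-44,3)),('s',(682,388),(50,-44,3)),('s',(318,398),(-50,44,3)),('s',(585,316),(0,-36,56)),('s',(530,278),(-30,-36,80)),('s',(645,215),(30,-36,80)),
('d',(345,512),(-50,-44,3)),('d',(594,469),(50,-44,3)),('d',(263,400),(-50,44,3)),('d',(466,355),(0,-36,56)),('d',(388,305),(-30,-36,80)),('d',(547,287),(30,-36,80))]
def P(q,p):
    a=q[2]; p=np.array(p)/1000; return np.array([q[0]+np.cos(a)*p[0]-np.sin(a)*p[1],q[1]+np.sin(a)*p[0]+np.cos(a)*p[1],p[2]])
def res(q,sel='sd'):
    o=[]
    for k,uv,p in obs:
        if k in sel:
            c,t=(s,S) if k=='s' else (d,D); o.append(proj(c,P(q,p))-t(*uv))
    return np.ravel(o)
for sel in ['sd','s','d']:
    f=least_squares(lambda q:res(q,sel),[.473,-.2755,-.16]); print(sel,f.x,np.degrees(f.x[2])); print(f.fun.reshape(-1,2))
# axle pred
tcp=np.array([.5026,-.0861,.0558]); a=np.radians(9.2); dy=np.array([np.sin(a),np.cos(a),0])
for c,n,o in[(s,'scene',(320,195)),(d,'side',(290,190))]:
    print(n,[ (7*(proj(c,tcp-dy*l)-o)+3).round(0) for l in (.025,.075,.125)])
E
python3 fit.py
```

```text
sd [ 0.4764 -0.2743 -0.1642] -9.405159711868105
[[-0.5126  0.6968]
 [ 0.2907  1.0239]
 [-0.8296  0.3029]
 [ 0.3947 -1.3085]
 [ 0.7783 -0.3522]
 [ 0.4315  0.239 ]
 [-0.7717 -0.107 ]
 [ 0.1268  0.4133]
 [-0.7031 -0.1129]
 [ 0.2106 -0.5435]
 [ 0.5984 -0.4781]
 [ 0.1769 -0.9158]]
s [ 0.4767 -0.2737 -0.1586] -9.087908936707377
[[-0.5062  0.5661]
 [ 0.1064  0.821 ]
 [-0.9455  0.2563]
 [ 0.2926 -1.4611]
 [ 0.7333 -0.4804]
 [ 0.2697  0.0711]]
d [ 0.476  -0.2756 -0.1716] -9.831826074216272
[[-0.828   0.1192]
 [ 0.2239  0.7675]
 [-0.5332  0.0538]
 [ 0.2492 -0.2745]
 [ 0.5924 -0.2521]
 [ 0.2647 -0.6202]]
scene [array([168., 118.]), array([262., 162.]), array([361., 208.])]
side [array([267., 136.]), array([310., 185.]), array([355., 237.])]
```

```bash
cat > ov.py <<'E'
exec(open('fit.py').read().split('for sel')[0])
import sys
q=np.array([float(sys.argv[1]),float(sys.argv[2]),np.radians(float(sys.argv[3]))]); tag=sys.argv[4]
def draw(c,o,nm):
    k=10; im=cv2.resize(c['img'][o[1]:o[1]+60,o[0]:o[0]+75],None,fx=k,fy=k,interpolation=cv2.INTER_CUBIC)
    def pl(pts,col,cl=True):
        u=np.array([(proj(c,P(q,p))-o+.5)*k-.5 for p in pts]); cv2.polylines(im,[np.round(u*8).astype(np.int32)],cl,col,1,cv2.LINE_AA,3)
    for z in (0,6): pl([(-50,-44,z),(50,-44,z),(50,44,z),(-50,44,z)],(0,255,255))
    for y in (-36,-28,36): pl([(-30,y,6),(30,y,6),(30,y,80),(-30,y,80)],(0,255,0) if y==-36 else (255,255,0))
    th=np.linspace(0,2*np.pi,40)
    for y,R in((-36,9),): pl([(R*np.cos(t),y,56+R*np.sin(t)) for t in th],(0,0,255))
    cv2.imwrite(f'pics/ov_{nm}{tag}.png',im)
draw(s,(360,210),'scene');draw(d,(325,212),'side')
E
python3 ov.py .4764 -.2743 -9.4 a
```

```text
(no output)
```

View pics/ov_scenea.png

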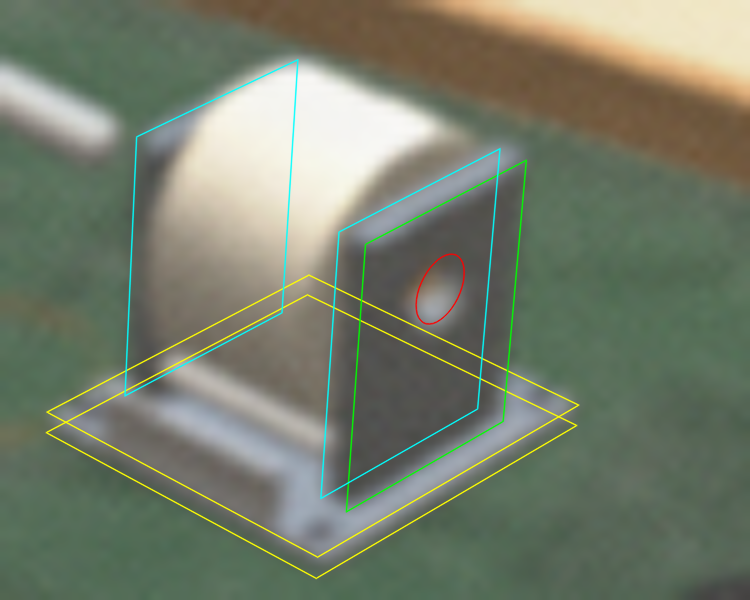

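View pics/ov_sidea.png

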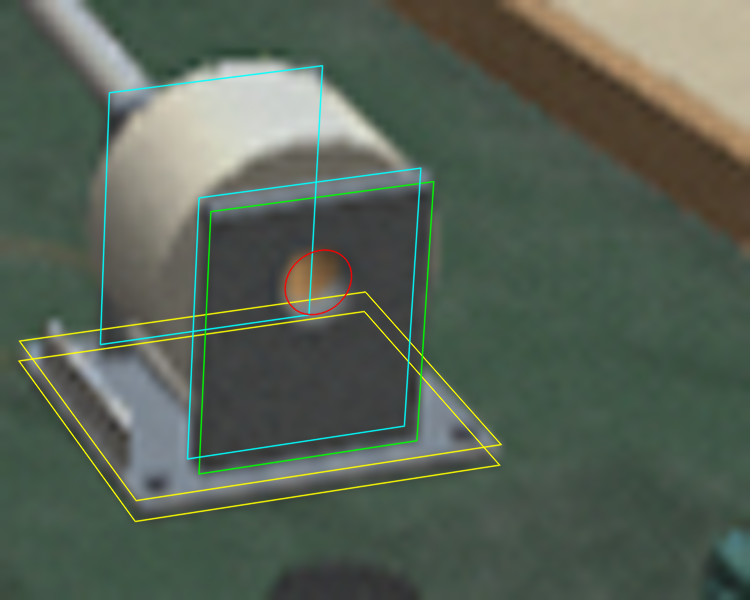

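```bash
cat >> h.py <<'E'
B=np.array([.4764,-.2743]);YS=-9.4
def ins(t,z=.0603,dx=0,yaw=None):
    a=np.radians(-YS); d=np.array([np.sin(a),np.cos(a)]); n=np.array([np.cos(a),-np.sin(a)])
    p=B+d*t+n*dx; return go(p[0],p[1],z,YS if yaw is None else yaw)
def rel():
    st=r.read_state(); a=np.radians(-YS); d=np.array([np.sin(a),np.cos(a)]); n=np.array([np.cos(a),-np.sin(a)])
    v=st['ee_pos'][:2]-B; stt(); print('t',v@d*1000,'lat',v@n*1000)
E
python3 -c "
from h import *
rel();ins(.170)"
```

```text
t 9.175 p [ 0.5028 -0.0858  0.0603] yaw -9.137109520231347 tilt 0.022378641781352945 F [1.1526 0.0294 0.0619] w 0.02346678974988718 q [-0.3951  0.2739  0.536   1.972  -0.1715  0.9398  0.0668]
t 190.27467836191775 lat -4.693246727150313
xyz [ 4.6 20.3 -0. ] rot [0.  0.  0.3]
```

Call:
apply_moves([
  {"grip": 255,"xyz": [4.6,4,0],"rotation": [0,0,0.3]},
  {"grip": 255,"xyz": [4.6,12,0],"rotation": [0,0,0.3]},
  {"grip": 255,"xyz": [4.6,20,0],"rotation": [0,0,0.3]},
  {"grip": 255,"xyz": [4.6,20.3,0],"rotation": [0,0,0.3]},
])

```text
time: 9.68
ee_pos: [0.5039, -0.1077, 0.0603]
eef_rot: [0.997, -0.083, -0.0, 0.0]
ft_force: [-0.3, -0.2, -1.1]
width: 0.0237
```

```bash
python3 -c "
from h import *
rel();ins(.160)
for n in ['side','scene']:
    c=cam(n,n+'8.png');np.savez('/tmp/'+n+'8.npz',**c)
a=cv2.imread('pics/scene8.png');b=cv2.imread('pics/side8.png')
cv2.imwrite('pics/c8.png',np.hstack([cv2.resize(b[190:260,310:380],None,fx=5.7,fy=5.7,interpolation=cv2.INTER_CUBIC),cv2.resize(a[205:275,345:415],None,fx=5.7,fy=5.7,interpolation=cv2.INTER_CUBIC)]))
"
```

```text
t 9.675 p [ 0.5039 -0.1077  0.0603] yaw -9.533365321315106 tilt 0.03675288885978117 F [-0.3306 -0.1904 -1.1058] w 0.02369376090678613 q [-0.3596  0.2869  0.5469  1.9596 -0.182   0.9434  0.1102]
t 168.86870228889433 lat -0.11762138772036815
xyz [0.1 8.9 0. ] rot [ 0.   0.  -0.1]
```

View pics/c8.png

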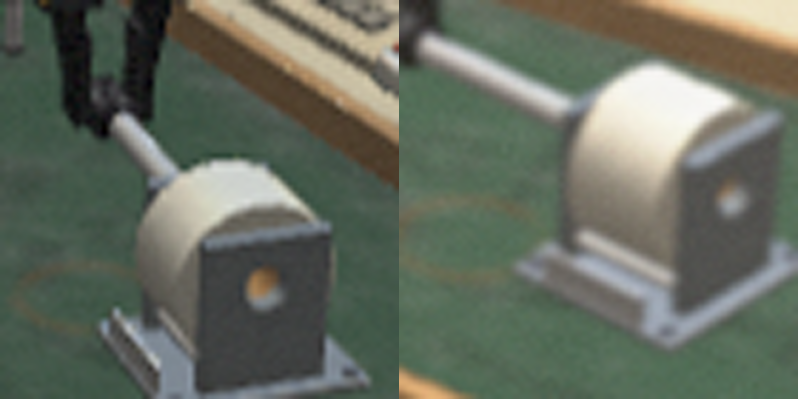

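Call:
apply_moves([
  {"grip": 255,"xyz": [0,4,0],"rotation": [0,0,0]},
  {"grip": 255,"xyz": [0,8,0],"rotation": [0,0,0]},
  {"grip": 255,"xyz": [0,11,0],"rotation": [0,0,0]},
])

```text
time: 10.15
ee_pos: [0.5022, -0.1179, 0.0603]
eef_rot: [0.997, -0.083, -0.0, 0.0]
ft_force: [1.2, 0.1, -0.2]
width: 0.0236
```

```bash
python3 -c "
from h import *
rel()"
```

```text
t 10.15 p [ 0.5022 -0.1179  0.0603] yaw -9.475686725172242 tilt 0.021215316216645155 F [ 1.1671  0.057  -0.2066] w 0.02358559960957537 q [-0.343   0.2889  0.5517  1.9582 -0.1851  0.9439  0.1341]
t 158.51075093101366 lat -0.08731037818479714
```

Call:
apply_moves([
  {"grip": 255,"xyz": [0,2,0],"rotation": [0,0,0]},
  {"grip": 255,"xyz": [0,4,0],"rotation": [0,0,0]},
  {"grip": 255,"xyz": [0,5,0],"rotation": [0,0,0]},
])

```text
time: 10.52
ee_pos: [0.5014, -0.123, 0.0603]
eef_rot: [0.997, -0.083, -0.0, 0.0]
ft_force: [-0.5, -0.2, -0.5]
width: 0.0238
```

Call:
apply_moves([
  {"grip": 255,"xyz": [0,2,0],"rotation": [0,0,0]},
  {"grip": 255,"xyz": [0,4,0],"rotation": [0,0,0]},
  {"grip": 255,"xyz": [0,5,0],"rotation": [0,0,0]},
])

```text
time: 10.9
ee_pos: [0.5005, -0.1281, 0.0603]
eef_rot: [0.997, -0.083, -0.0, 0.0]
ft_force: [-0.1, -0.0, -0.6]
width: 0.0235
```

```bash
python3 -c "
from h import *
rel()"
```

```text
t 10.9 p [ 0.5005 -0.1281  0.0603] yaw -9.48883634977474 tilt 0.022822890502728906 F [-0.0652 -0.0397 -0.5581] w 0.023491369841478607 q [-0.3269  0.2913  0.5567  1.9565 -0.188   0.9446  0.1562]
t 148.21328812358257 lat -0.11205211974110535
```

Call:
apply_moves([
  {"grip": 255,"xyz": [0,4,0],"rotation": [0,0,0]},
  {"grip": 255,"xyz": [0,9,0],"rotation": [0,0,0]},
  {"grip": 255,"xyz": [0,13,0],"rotation": [0,0,0]},
  {"grip": 255,"xyz": [0,15,0],"rotation": [0,0,0]},
])

```text
time: 11.4
ee_pos: [0.4979, -0.1433, 0.0603]
eef_rot: [0.997, -0.083, -0.0, 0.0]
ft_force: [-0.1, -0.3, -1.7]
width: 0.0232
```

```bash
python3 -c "
from h import *
rel()
for n in ['side','scene']:
    c=cam(n,n+'9.png');np.savez('/tmp/'+n+'9.npz',**c)
a=cv2.imread('pics/scene9.png');b=cv2.imread('pics/side9.png')
cv2.imwrite('pics/c9.png',np.hstack([cv2.resize(b[190:260,310:380],None,fx=5.7,fy=5.7,interpolation=cv2.INTER_CUBIC),cv2.resize(a[205:275,345:415],None,fx=5.7,fy=5.7,interpolation=cv2.INTER_CUBIC)]))
"
```

```text
t 11.4 p [ 0.4979 -0.1433  0.0603] yaw -9.514187181965646 tilt 0.027507041897232447 F [-0.1105 -0.3456 -1.676 ] w 0.023213925258352756 q [-0.3023  0.2957  0.5638  1.953  -0.1927  0.9457  0.1894]
t 132.7853559549861 lat -0.14955591386013498
```

View pics/c9.png

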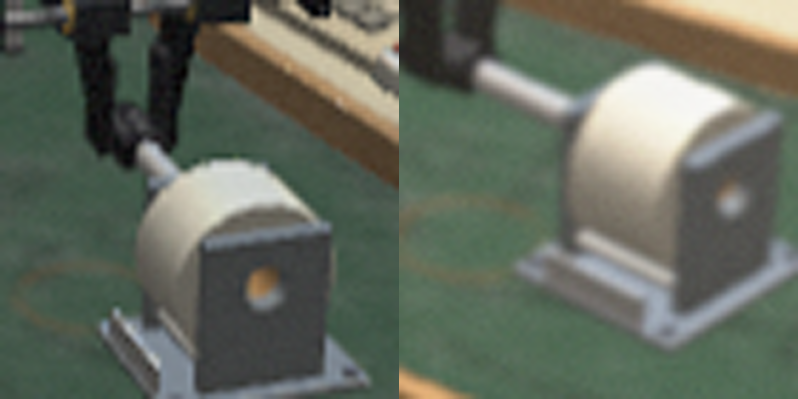

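Call:
apply_moves([
  {"grip": 255,"xyz": [0,5,0],"rotation": [0,0,0]},
  {"grip": 255,"xyz": [0,12,0],"rotation": [0,0,0]},
  {"grip": 255,"xyz": [0,19,0],"rotation": [0,0,0]},
  {"grip": 255,"xyz": [0,25,0],"rotation": [0,0,0]},
  {"grip": 255,"xyz": [0,27,0],"rotation": [0,0,0]},
])

```text
time: 12.12
ee_pos: [0.4934, -0.1704, 0.0603]
eef_rot: [0.997, -0.083, -0.0, 0.0]
ft_force: [0.5, -0.4, -0.9]
width: 0.0233
```

```bash
python3 -c "
from h import *
rel()
for n in ['side','scene']:
    c=cam(n,n+'10.png');np.savez('/tmp/'+n+'10.npz',**c)
a=cv2.imread('pics/scene10.png');b=cv2.imread('pics/side10.png')
cv2.imwrite('pics/c10.png',np.hstack([cv2.resize(b[225:265,335:375],None,fx=10,fy=10,interpolation=cv2.INTER_CUBIC),cv2.resize(a[220:260,380:420],None,fx=10,fy=10,interpolation=cv2.INTER_CUBIC)]))
"
```

```text
t 12.125 p [ 0.4934 -0.1704  0.0603] yaw -9.55707731013891 tilt 0.03180496462520445 F [ 0.5029 -0.3922 -0.9496] w 0.023297635061043175 q [-0.2574  0.306   0.5757  1.9439 -0.2026  0.9487  0.2492]
t 105.29883248656293 lat -0.24961592518662395
```

View pics/c10.png

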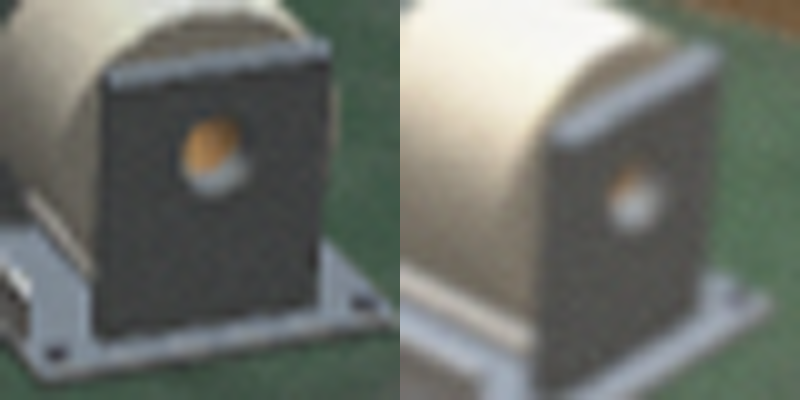

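Call:
apply_moves([
  {"grip": 255,"xyz": [0,3,0],"rotation": [0,0,0]},
  {"grip": 255,"xyz": [0,6,0],"rotation": [0,0,0]},
  {"grip": 255,"xyz": [0,8,0],"rotation": [0,0,0]},
])

```text
time: 12.6
ee_pos: [0.492, -0.1781, 0.0603]
eef_rot: [0.997, -0.083, -0.0, 0.0]
ft_force: [-0.5, -0.4, -1.0]
width: 0.0231
```

Call:
apply_moves([
  {"grip": 255,"xyz": [0,2,0],"rotation": [0,0,0]},
  {"grip": 255,"xyz": [0,4,0],"rotation": [0,0,0]},
  {"grip": 255,"xyz": [0,5,0],"rotation": [0,0,0]},
])

```text
time: 12.98
ee_pos: [0.4912, -0.1832, 0.0603]
eef_rot: [0.997, -0.083, -0.0, 0.0]
ft_force: [1.3, 0.8, -0.3]
width: 0.023
```

```bash
python3 -c "
from h import *
rel()
for n in ['side','scene']:
    c=cam(n,n+'11.png');np.savez('/tmp/'+n+'11.npz',**c)
a=cv2.imread('pics/scene11.png');b=cv2.imread('pics/side11.png')
cv2.imwrite('pics/c11.png',np.hstack([cv2.resize(b[225:265,335:375],None,fx=10,fy=10,interpolation=cv2.INTER_CUBIC),cv2.resize(a[220:260,380:420],None,fx=10,fy=10,interpolation=cv2.INTER_CUBIC)]))
"
```

```text
t 12.975 p [ 0.4912 -0.1832  0.0603] yaw -9.543999988540147 tilt 0.030295406626641794 F [ 1.2767  0.8122 -0.2818] w 0.022981466147931628 q [-0.2356  0.312   0.5808  1.9382 -0.2079  0.9505  0.2782]
t 92.31932230201578 lat -0.2566045507713723
```

View pics/c11.png

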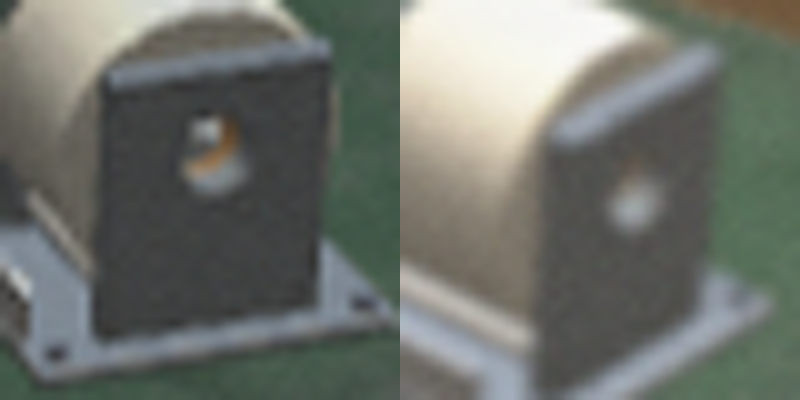

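The nose is now visible inside the core, at the upper-left of the far hole in the side view. There is no force yet, so I'll continue slowly.

Call:
apply_moves([
  {"grip": 255,"xyz": [0,2,0],"rotation": [0,0,0]},
  {"grip": 255,"xyz": [0,4,0],"rotation": [0,0,0]},
  {"grip": 255,"xyz": [0,5,0],"rotation": [0,0,0]},
])

```text
time: 13.45
ee_pos: [0.4906, -0.1882, 0.0604]
eef_rot: [0.997, -0.083, 0.0, 0.0]
ft_force: [1.7, 0.7, -0.3]
width: 0.0234
```

```bash
python3 -c "
from h import *
rel()
for n in ['side','scene']:
    c=cam(n,n+'12.png')
a=cv2.imread('pics/scene12.png');b=cv2.imread('pics/side12.png')
cv2.imwrite('pics/c12.png',np.hstack([cv2.resize(b[225:265,335:375],None,fx=10,fy=10,interpolation=cv2.INTER_CUBIC),cv2.resize(a[220:260,380:420],None,fx=10,fy=10,interpolation=cv2.INTER_CUBIC)]))
"
```

```text
t 13.45 p [ 0.4906 -0.1882  0.0604] yaw -9.539825663895478 tilt 0.02933179102444926 F [ 1.7114  0.6964 -0.3229] w 0.02337818630565212 q [-0.227   0.3146  0.5826  1.9356 -0.2102  0.951   0.2895]
t 87.31428369980489 lat -0.030352329445196613
```

View pics/c12.png

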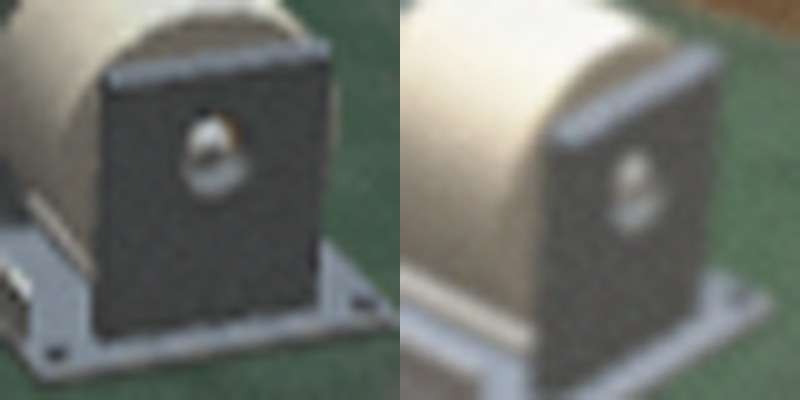

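Call:
apply_moves([
  {"grip": 255,"xyz": [0,2,0],"rotation": [0,0,0]},
  {"grip": 255,"xyz": [0,5,0],"rotation": [0,0,0]},
  {"grip": 255,"xyz": [0,8,0],"rotation": [0,0,0]},
  {"grip": 255,"xyz": [0,10,0],"rotation": [0,0,0]},
])

```text
time: 14.05
ee_pos: [0.489, -0.1983, 0.0605]
eef_rot: [0.997, -0.083, 0.0, 0.0]
ft_force: [2.6, 0.7, -1.0]
width: 0.0234
```

Call:
apply_moves([
  {"grip": 255,"xyz": [0,2,0],"rotation": [0,0,0]},
  {"grip": 255,"xyz": [0,5,0],"rotation": [0,0,0]},
  {"grip": 255,"xyz": [0,8,0],"rotation": [0,0,0]},
  {"grip": 255,"xyz": [0,10,0],"rotation": [0,0,0]},
])

```text
time: 14.55
ee_pos: [0.4873, -0.2084, 0.0605]
eef_rot: [0.997, -0.083, 0.0, 0.0]
ft_force: [2.4, 2.5, -0.7]
width: 0.0229
```

```bash
python3 -c "
from h import *
rel()
for n in ['side','scene','wrist']:
    c=cam(n,n+'13.png');np.savez('/tmp/'+n+'13.npz',**c)
a=cv2.imread('pics/scene13.png');b=cv2.imread('pics/side13.png')
cv2.imwrite('pics/c13.png',np.hstack([cv2.resize(b[190:260,310:380],None,fx=5.7,fy=5.7,interpolation=cv2.INTER_CUBIC),cv2.resize(a[205:275,345:415],None,fx=5.7,fy=5.7,interpolation=cv2.INTER_CUBIC)]))
"
```

```text
t 14.55 p [ 0.4873 -0.2084  0.0605] yaw -9.556770859623482 tilt 0.04473395027816208 F [ 2.3828  2.5234 -0.6863] w 0.02292849871338703 q [-0.192   0.3257  0.5899  1.9245 -0.2193  0.9543  0.3344]
t 66.83913973284848 lat 0.03292550220336902
```

View pics/c13.png

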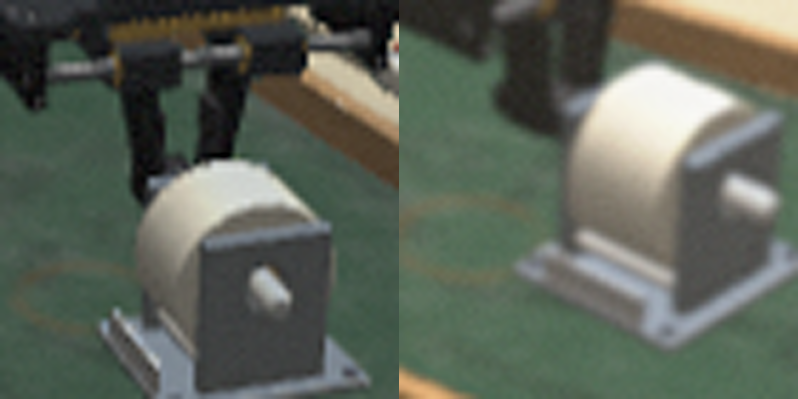

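View pics/wrist13.png

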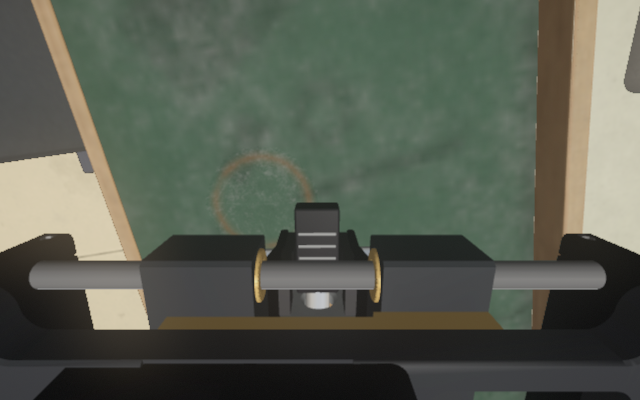

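The axle runs through both cheeks, with its nose out past the near one. I'll push on in small steps until the shoulder contacts.

Call:
apply_moves([
  {"grip": 255,"xyz": [0,1,0],"rotation": [0,0,0]},
  {"grip": 255,"xyz": [0,2,0],"rotation": [0,0,0]},
  {"grip": 255,"xyz": [0,3,0],"rotation": [0,0,0]},
  {"grip": 255,"xyz": [0,3,0],"rotation": [0,0,0]},
])

```text
time: 15.2
ee_pos: [0.4868, -0.2116, 0.0605]
eef_rot: [0.997, -0.083, 0.0, 0.001]
ft_force: [1.8, 0.4, -0.8]
width: 0.0232
```

Call:
apply_moves([
  {"grip": 255,"xyz": [0,1,0],"rotation": [0,0,0]},
  {"grip": 255,"xyz": [0,2,0],"rotation": [0,0,0]},
  {"grip": 255,"xyz": [0,2,0],"rotation": [0,0,0]},
])

```text
time: 15.58
ee_pos: [0.4865, -0.2137, 0.0606]
eef_rot: [0.997, -0.083, 0.0, 0.001]
ft_force: [2.3, 0.7, -1.6]
width: 0.0237
```

Call:
apply_moves([
  {"grip": 255,"xyz": [0,1,0],"rotation": [0,0,0]},
  {"grip": 255,"xyz": [0,2,0],"rotation": [0,0,0]},
  {"grip": 255,"xyz": [0,2,0],"rotation": [0,0,0]},
])

```text
time: 15.95
ee_pos: [0.4862, -0.2155, 0.0605]
eef_rot: [0.997, -0.083, 0.0, 0.0]
ft_force: [2.7, 2.6, 0.4]
width: 0.0232
```

Call:
apply_moves([
  {"grip": 255,"xyz": [0,1,0],"rotation": [0,0,0]},
  {"grip": 255,"xyz": [0,2,0],"rotation": [0,0,0]},
  {"grip": 255,"xyz": [0,2,0],"rotation": [0,0,0]},
])

```text
time: 16.32
ee_pos: [0.4861, -0.2156, 0.0605]
eef_rot: [0.997, -0.083, 0.0, -0.001]
ft_force: [3.1, 8.5, 1.3]
width: 0.0233
```

```bash
python3 -c "
from h import *
rel()
for n in ['side','scene']:
    c=cam(n,n+'14.png');np.savez('/tmp/'+n+'14.npz',**c)
a=cv2.imread('pics/scene14.png');b=cv2.imread('pics/side14.png')
cv2.imwrite('pics/c14.png',np.hstack([cv2.resize(b[190:260,310:380],None,fx=5.7,fy=5.7,interpolation=cv2.INTER_CUBIC),cv2.resize(a[205:275,345:415],None,fx=5.7,fy=5.7,interpolation=cv2.INTER_CUBIC)]))
"
```

```text
t 16.325 p [ 0.4861 -0.2156  0.0605] yaw -9.496147994951833 tilt 0.08240669966348897 F [3.0927 8.4603 1.3203] w 0.023280981442601344 q [-0.177   0.3308  0.5913  1.9191 -0.225   0.9572  0.3542]
t 59.46299493920578 lat 0.018384893802216726
```

View pics/c14.png

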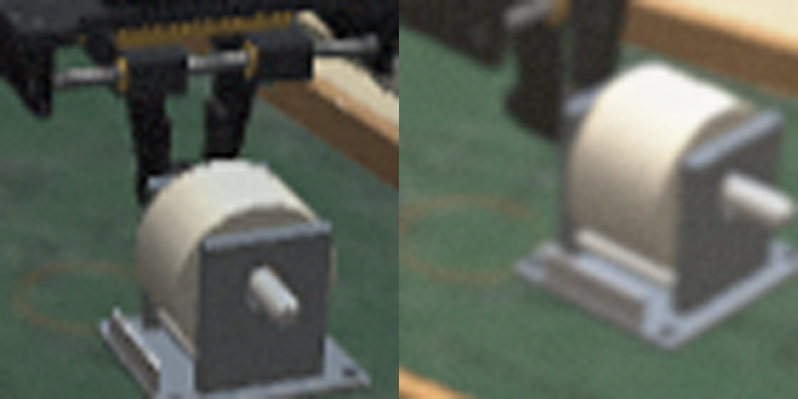

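The push stopped with 8.5 N along the axle at 59.5 mm, close to the expected 61, so the shoulder is on the cheek. I'll let go.

Call:
apply_moves([
  {"grip": 255,"xyz": [0,0,0.5],"rotation": [0,0,0]},
  {"grip": 200,"xyz": [0,0,0.5],"rotation": [0,0,0]},
  {"grip": 150,"xyz": [0,0,0.5],"rotation": [0,0,0]},
  {"grip": 100,"xyz": [0,0,0.5],"rotation": [0,0,0]},
  {"grip": 60,"xyz": [0,0,0.5],"rotation": [0,0,0]},
])

```text
time: 17.05
ee_pos: [0.4858, -0.2161, 0.0599]
eef_rot: [0.997, -0.083, -0.0, -0.001]
ft_force: [-0.9, 0.2, 0.4]
width: 0.0455
```

Call:
apply_moves([
  {"grip": 40,"xyz": [0,0,0],"rotation": [0,0,0]},
  {"grip": 20,"xyz": [0,0,-10],"rotation": [0,0,0]},
  {"grip": 10,"xyz": [0,0,-35],"rotation": [0,0,0]},
  {"grip": 10,"xyz": [0,0,-75],"rotation": [0,0,0]},
  {"grip": 10,"xyz": [0,0,-110],"rotation": [0,0,0]},
])

```text
time: 17.68
ee_pos: [0.4858, -0.2164, 0.1719]
eef_rot: [0.997, -0.083, 0.0, -0.0]
ft_force: [0.2, 0.3, -0.3]
width: 0.0826
```

Call:
apply_moves([
  {"grip": 10,"xyz": [0,-40,-40],"rotation": [0,0,0]},
  {"grip": 10,"xyz": [0,-90,-60],"rotation": [0,0,0]},
  {"grip": 10,"xyz": [0,-140,-60],"rotation": [0,0,0]},
  {"grip": 10,"xyz": [0,-150,-60],"rotation": [0,0,0]},
])

```text
time: 18.18
ee_pos: [0.5112, -0.0649, 0.2328]
eef_rot: [0.997, -0.081, 0.001, -0.001]
ft_force: [0.4, -1.0, -0.1]
width: 0.0835
```

```bash
python3 -c "
from h import *
rel()
for n in ['side','scene','wrist']:
    c=cam(n,n+'15.png');np.savez('/tmp/'+n+'15.npz',**c)
a=cv2.imread('pics/scene15.png');b=cv2.imread('pics/side15.png')
cv2.imwrite('pics/c15.png',np.hstack([cv2.resize(b[190:260,310:380],None,fx=5.7,fy=5.7,interpolation=cv2.INTER_CUBIC),cv2.resize(a[205:275,345:415],None,fx=5.7,fy=5.7,interpolation=cv2.INTER_CUBIC)]))
"
```

```text
t 18.175 p [ 0.5112 -0.0649  0.2328] yaw -9.260390247733081 tilt 0.1298653985359652 F [ 0.3547 -1.0039 -0.1029] w 0.08345654031639849 q [-0.4443  0.0787  0.5139  1.7701 -0.042   1.3018 -0.0823]
t 212.26288381032592 lat 0.10068864037640057
```

View pics/c15.png

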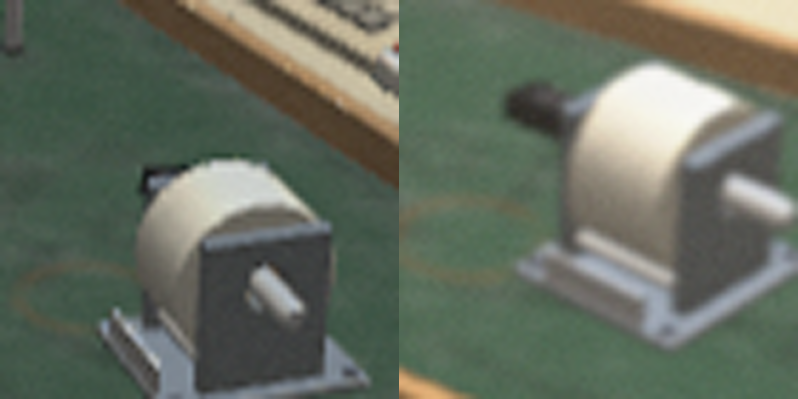

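View pics/scene15.png

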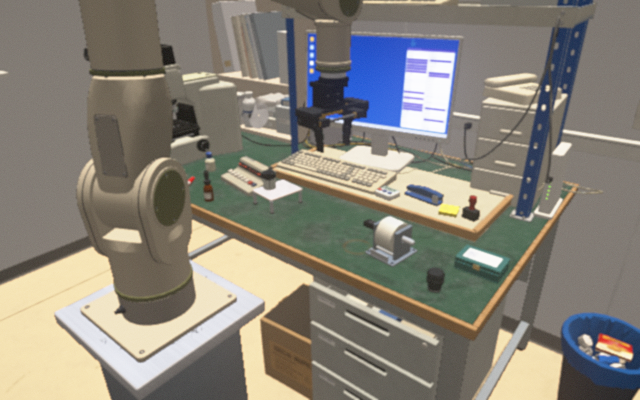

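```bash
python3 - <<'E'
from h import *
q=[.4764,-.2743,np.radians(-9.4)]
def P(p):
    a=q[2]; p=np.array(p)/1000; return np.array([q[0]+np.cos(a)*p[0]-np.sin(a)*p[1],q[1]+np.sin(a)*p[0]+np.cos(a)*p[1],p[2]])
out=[]
for n,o in(('side',(335,215)),('scene',(365,212))):
    c={k:v for k,v in np.load(f'/tmp/{n}15.npz').items()}
    im=cv2.resize(c['img'][o[1]:o[1]+50,o[0]:o[0]+55] if n=='side' else c['img'][o[1]:o[1]+50,o[0]:o[0]+55],None,fx=7,fy=7,interpolation=cv2.INTER_CUBIC)
    for y,col in((-64,(0,0,255)),(-56,(0,255,255)),(36,(0,255,0)),(86,(255,0,0))):
        u=(proj(c,P((0,y,54)))-o)*7+3; cv2.circle(im,tuple(int(t) for t in u),3,col,-1)
    out.append(im)
cv2.imwrite('pics/c16.png',np.hstack(out))
E
```

```text
(no output)
```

View pics/c16.png

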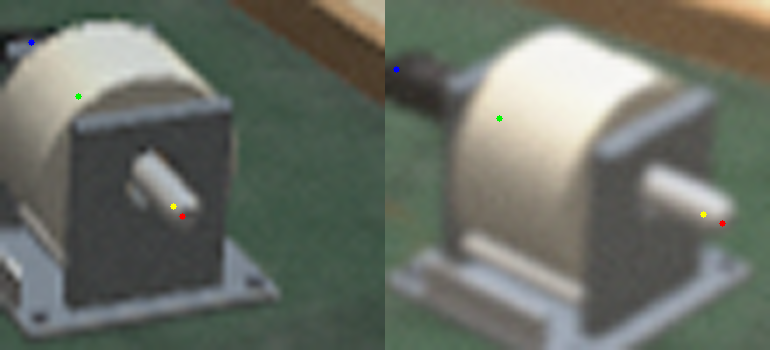

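View pics/wrist15.png

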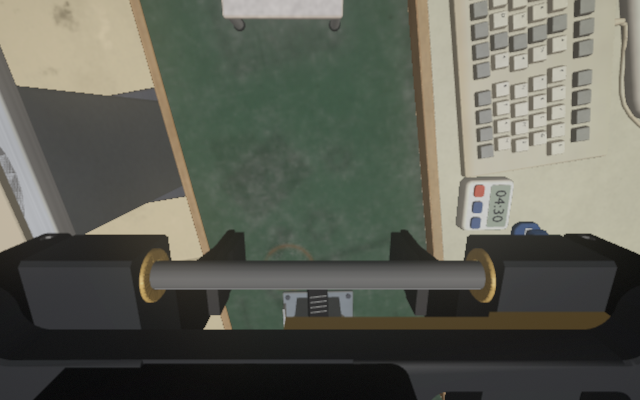

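The tip reaches the predicted fully-seated point in both views, and the bystanders look unmoved. The gripper is clear, so I'll hand in.

```bash
python3 -c "
from h import *
stt();print(r.close_job())"
```

```text
t 18.325 p [ 0.5105 -0.0692  0.2323] yaw -9.564489450711719 tilt 0.045201520616977686 F [-0.8489 -0.1208 -0.0505] w 0.08358139122966436 q [-0.4407  0.0794  0.5183  1.7707 -0.0413  1.3015 -0.0797]
the job is handed in; nothing more can be done
None
```

The axle is in the stand, pushed through both cheeks and the roll's core until the shoulder met the cheek, and I handed the job in at 18.3 s. No verdict was reported.

I drew it out by the rod end and let it lie flat on the open desk, about 0.17 m from the shelf. Then I took it by its grip and inserted it from the +y side.

**What the last checks showed**
- **Seating:** The push stopped with 8.5 N along the axle at 59.5 mm by my stand fit, against the nominal 61 mm. After release, the nose was at or slightly past its predicted fully-in position in both the scene and side views.
- **Roll and bystanders:** By eye, the roll is still in its stand and the bystanders stand where they were.
- **Gripper:** It is open and clear of everything.

**What went wrong or disagreed**
- **Desk contact:** On the first descent the fingertips touched the desk with about 70 N. This was wrist force, below the 120 N limit.
- **Tilt:** The axle sits slightly nose-up after release. I did not measure the angle; the hole clearance limits it to about 0.06 rad, against the 0.1 rad allowed.
- **Camera estimates:** Positions from the different cameras differed by a few millimetres.

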